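# Gauge the height of a box tube on the surface plate

### The job

Lay the cut length of box tube flat on the metal surface plate. Then take the bridge gauge out of its wooden rest and check its zero by standing it upright for a moment on a bare spot of the plate, and finally lower it gently astride the tube, near the middle of the tube's length, so that both legs stand on the plate and the sprung foot rests on top of the tube; leave it standing there, showing the height. Leave the other things on the table where they are.

Things in the scene. Friction and masses are not known exactly. Their poses are not given: they have to be found in the camera images.
- plate: fixed metal surface plate on rubber feet, 160 (its x) by 230 (its y) mm, its flat top 25 mm above the table. Origin: centre of its underside, on the table; z up.
- tube_center (a point): loose sawn length of rectangular steel tube (hollow, open at both ends), 140 long (its x) by 40 wide (its y) by 25 mm high (its z) as it lies, about 0.4 kg. The point is its centre, half-way up. It starts lying flat on the table on one side of the plate.
- box_tube: the same tube; origin at the centre of its underside, axes as above
- rest: fixed wooden rest that the gauge starts in, 76 (its x) by 124 (its y) mm; the gauge's legs stand on two rails 22 mm above the table, with lips outside them rising 8 mm more, and its foot hangs free between. Origin: centre of its underside. It stands on the other side of the plate from the tube.
- gauge_grip (a point): centre of the gauge's black handle, 130 mm above its soles; the handle is 48 (its x) by 22 (its y) by 32 mm high and is gripped across its y. z up when upright.
- gauge_base (a point): point of the gauge half-way between its legs, level with their soles
- gauge: loose bridge height gauge, about 0.6 kg, 146 mm tall: two legs along its y, 64 mm apart inside, 100 mm over their feet (feet 44 mm along x), bridge with its lowest point 44 mm above the soles, round dial on its -x side (42 mm wide, top 107 mm above the soles), black handle on top. The part to be measured passes between the legs along its x. Origin at gauge_base.
- gauge_foot (a point): centre of the underside of the gauge's sprung foot, a disc 20 mm across, midway between the legs
- plunger (a joint): slide of the gauge's sprung foot in m, growing as the foot is pushed up: -0.004 hanging free (4 mm below the soles), 0 level with the soles (the dial's needle straight up), 0.025 with the foot 25 mm above the soles; stop at 0.035. The spring pushes the foot down with 1 to 2.5 N. The needle turns clockwise, once round for 40 mm.
- spanner: loose spanner, 192 mm long, a bystander at the back right of the table
- snap_gauge: loose flat steel snap gauge plate, 110 by 36 by 8 mm, a bystander at the right edge of the table
- v_block: loose steel V-block, 45 by 48 by 36 mm, a bystander at the back left

How it is judged:
By the outcome, as a careful person would: the job done as asked, in the order asked, and still so for the second after the job is handed in, with the robot touching nothing.
It also fails if it takes over 54 s, if anything falls off the work surface, if the arm or the gripper's body presses on something with over 40 N, if the wrist force passes 120 N, or if a joint passes its speed limit or range.

### The arm

A 6-joint arm with a two-finger parallel gripper is mounted at the origin on a cart in front of the work surface, level with it; the furniture and walls round the work are solid. World frame = base frame: x ahead of the robot, y to its left, z up, the work surface at z = 0. Lengths are in mm, angles in rad, forces in N, time in s.
With the tool pointing down it reaches from about 300 to 775 mm from the base axis. Payload 14.6 kg.
Tool frame: the origin (TCP) lies on the centre line of the jaws, within the pads' length; the fingertips stand 19 mm ahead of it and the grasp point (between the pads) is the TCP (bot.tip_reach is the distance from the TCP to the fingertips, in mm); z points along the fingers, y is the line along which they close (so a half turn about z gives the same grasp; the last joint's range is limited). The gripper opens to 85 mm and grips with 20 to 120 N. Pads are 22 mm wide; open, the fingers measure 114 mm over their backs; the gripper's body (76 mm by 85 mm) begins 54 mm behind the grasp point. The pads swing forward as they close: fully open they stand 13 mm farther back than shut.
Start: joints at [1.113, 0.3, 1.521, -0, 1.321, -0.067], TCP at [209.507, 508.523, 210.381] pointing down, gripper open.
Joint ranges: [-3.03, 3.03], [-0.79, 2.21], [0.23, 2.52], [-1.04, 4.18], [0, 3.07], [-2.55, 2.55]. Speed limits (rad/s): [2.22, 2.22, 2.57, 3.14, 3.14, 3.14].

### API

Orientations are given as a unit quaternion [w, x, y, z].
In Python, from rig import bot gives the robot as it stands. Calls block until the motion is done:
- bot.move_to(position, orientation): joint-space move of the TCP to a pose.
- bot.servo_line(position, attitude=None, speed=150, until_force=None): straight line of the TCP; attitude=None keeps the orientation; speed is the mean speed in mm/s. With until_force (N) it stops when the force on the tool has changed by that much, and returns True; else False.
- bot.move_joints(angles): joint-space move.
- bot.move_gripper(opening, grip_force=None): finger opening in mm; grip_force is the grip in N (None keeps the last); returns when the fingers have stopped.
- bot.dwell(seconds).
- bot.ik(position, orientation): joint angles nearest the present ones, or None.
- bot.read_state(): the state.
- bot.read_camera(name): name is "scene" or "side" or "wrist"; returns a dict with "image" (384x512x3 uint8, blue, green, red), "depth" (384x512 float32, mm along the optical axis (not along the pixel's ray), 0 where there is no reading), "fovy" (degrees; the focal length in pixels is half the picture's height over the tangent of half this angle, whatever the lens; pixels are square), "cx", "cy" (the principal point, pixels), "eye" and "attitude" of the camera in the world; the wrist camera has in their place "mount" (4x4, takes a point from camera to tool coordinates, whose origin is the TCP and whose axes are the flange's). Camera axes: x right, y down, z forward; pixel columns grow to the right and rows downward; lengths in mm; the calibration is good to about 2 mm. A picture is of the moment at which its call begins: read the wrist's pose just before it.
A pose or a line that the arm cannot do raises bot.MotionError and nothing moves.
- bot.finish_job(): hands the job in; it is judged then, once.
The state is a dict: "clock": time; "joint_positions": joint angles; "qvel": joint speeds; "effort": joint torques, N m; "ee_pos": TCP position; "tool_rot": TCP orientation; "ft_force": force on the tool from outside, world axes, zero at the start; "moment": the same for the moment, N m; "grip_width": finger opening in mm; "grip_force": force on a finger pad.
Only numpy, scipy, OpenCV 4.12 (cv2) and the standard library are available. Lean on these libraries where they do the work, as an engineer would, in place of code of your own. Each camera call takes 0.05 s, during which the arm holds its last target. There are 200 camera calls.

## Working session

There is one attempt and no reset: what is moved stays moved. The work goes in short steps, each a Python script; the robot and the scene stay as the last script left them, time stands still between calls to the robot, and variables do not carry over. Pictures are saved under pics/ and viewed, at most 10 in all, crops included, and the job is handed in when it is done.

```bash
mkdir -p pics; ls
cat > h.py <<'E'
import numpy as np, cv2
from scipy.spatial.transform import Rotation as R
from rig import bot
def rot(q): q=np.array(q,float); return R.from_quat(q,scalar_first=True).as_matrix() if q.size==4 else q.reshape(3,3)
def cam(n):
    s=bot.read_state(); c=bot.read_camera(n)
    if 'mount' in c:
        T=np.eye(4);T[:3,:3]=rot(s['tool_rot']);T[:3,3]=s['ee_pos'];T=T@np.array(c['mount'])
    else:
        T=np.eye(4);T[:3,:3]=rot(c['attitude']);T[:3,3]=c['eye']
    h=c['image'].shape[0]; c['f']=h/2/np.tan(np.radians(c['fovy'])/2); c['T']=T; return c
def cloud(c):
    d=c['depth'];v,u=np.mgrid[:d.shape[0],:d.shape[1]]
    p=np.stack([(u-c['cx'])/c['f']*d,(v-c['cy'])/c['f']*d,d],-1)
    w=p@c['T'][:3,:3].T+c['T'][:3,3]; w[d<=0]=np.nan; return w
def down(yaw): # tool z down, tool y (closing) along world angle yaw
    y=np.array([np.cos(yaw),np.sin(yaw),0]);z=np.array([0,0,-1.]);x=np.cross(y,z)
    return R.from_matrix(np.c_[x,y,z]).as_quat(scalar_first=True)
E
cat > a.py <<'E'
from h import *
for n in ['scene','side','wrist']:
    c=cam(n); cv2.imwrite(f'pics/{n}0.png',c['image']); np.savez(f'{n}0.npz',img=c['image'],w=cloud(c),T=c['T'],f=c['f'],c=[c['cx'],c['cy']]); print(n,c['T'].round(3).tolist(),c['f'])
s=bot.read_state();print(s)
a=cv2.imread('pics/scene0.png');b=cv2.imread('pics/side0.png')
E
python3 a.py
```

```text
pics
scene [[0.584, -0.334, 0.74, -324.644], [-0.812, -0.226, 0.538, -715.039], [-0.013, -0.915, -0.404, 633.602], [0.0, 0.0, 0.0, 1.0]] 456.6842201442433
side [[0.953, -0.187, 0.238, 321.704], [-0.303, -0.59, 0.749, -921.46], [0.001, -0.786, -0.618, 846.803], [0.0, 0.0, 0.0, 1.0]] 346.59311096616926
wrist [[0.382, 0.886, 0.262, 142.391], [0.924, -0.366, -0.109, 535.17], [-0.0, 0.284, -0.959, 373.756], [0.0, 0.0, 0.0, 1.0]] 270.3037220173039
{'clock': 0.15, 'joint_positions': array([ 1.11338420e+00,  3.00334869e-01,  1.52142210e+00, -2.97315815e-06,
        1.32072238e+00, -6.65676656e-02]), 'qvel': array([ 0.0003414 , -0.00069114, -0.0014899 , -0.00186917, -0.00065104,
        0.00124534]), 'effort': array([-1.64818816e-04, -5.43674254e+01, -3.61884928e+01, -1.22546071e-04,
        3.18073755e-03,  2.58641518e-05]), 'ee_pos': array([209.43342739, 508.35249023, 209.96331755]), 'tool_rot': array([-1.13437243e-04,  1.94180364e-01,  9.80965743e-01, -4.28591630e-04]), 'ft_force': array([-0.26168427,  0.32891524, -1.08806876]), 'moment': array([-0.02841757,  0.02300289, -0.02362969]), 'grip_force': 0.0, 'grip_width': 85.36248303205709}
```

View pics/scene0.png

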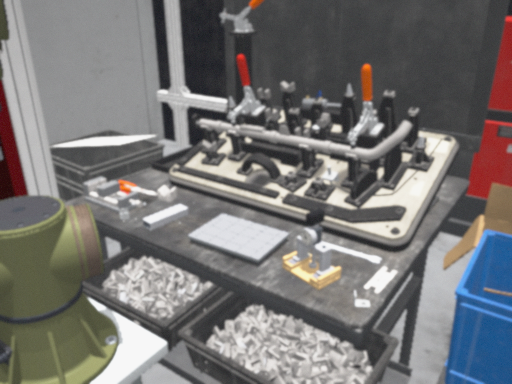

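View pics/side0.png

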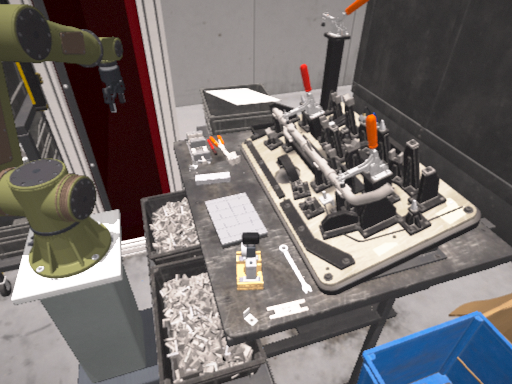

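The scene view shows the tube at (165,215), the plate at (240,237) and the gauge in its rest at (312,262). In the side view the tube is at (212,177), the plate at (237,217) and the gauge at (250,260).

```bash
cat > b.py <<'E'
from h import *
for n,pts in [('scene',[(165,215),(150,218),(185,208),(240,237),(195,238),(262,258),(285,236),(225,218),(315,218),(290,265),(325,280),(335,268)]),('side',[(197,178),(228,178),(212,178),(237,217),(207,200),(250,240),(250,262),(240,285),(262,285)])]:
    w=np.load(n+'0.npz')['w']
    for u,v in pts: print(n,u,v,np.nanmedian(w[v-1:v+2,u-1:u+2].reshape(-1,3),axis=0).round(0))
# footprint clusters
for n in ['scene','side']:
    w=np.load(n+'0.npz')['w'];
    for name,zl,zh in [('z25',20,31),('z>50',50,160)]:
        m=(w[...,2]>zl)&(w[...,2]<zh)&(w[...,0]>250)&(w[...,0]<800)&(abs(w[...,1])<500)
        k,l,st,_=cv2.connectedComponentsWithStats(m.astype(np.uint8))
        for i in range(1,k):
            if st[i,4]>60:
                p=w[l==i]; r=cv2.minAreaRect(p[:,:2].astype(np.float32)); print(n,name,st[i],np.round(r[0]),np.round(r[1]),round(r[2],1),p[:,2].mean().round(1))
E
python3 b.py
```

```text
scene 165 215 [510. 208.  29.]
scene 150 218 [471. 232.  28.]
scene 185 208 [582. 195.  27.]
scene 240 237 [531. -55.  28.]
scene 195 238 [460.  46.  26.]
scene 262 258 [ 496. -150.   13.]
scene 285 236 [ 608. -149.   25.]
scene 225 218 [595.  50.  28.]
scene 315 218 [ 516. -284.  156.]
scene 290 265 [ 497. -233.   22.]
scene 325 280 [ 491. -330.   20.]
scene 335 268 [ 530. -335.   32.]
side 197 178 [458. 225.  26.]
side 228 178 [580. 198.  18.]
side 212 178 [516. 206.  27.]
side 237 217 [548. -51.  27.]
side 207 200 [470.  76.  24.]
side 250 240 [ 521. -287.  155.]
side 250 262 [ 514. -309.   91.]
side 240 285 [ 479. -326.   24.]
side 262 285 [ 540. -342.   15.]
scene z25 [157 188  20  10  78] [638. 334.] [52. 52.] 14.6 25.5
scene z25 [ 94 197  38  14 124] [493. 423.] [150.  51.] 85.7 25.3
scene z25 [142 204  46  21 362] [523. 221.] [ 47. 143.] 82.4 27.0
scene z25 [253 209  54  18  70] [687. -77.] [185.   9.] 89.9 27.8
scene z25 [ 187  213  102   48 2609] [542. -37.] [166. 236.] 3.0 27.5
scene z25 [322 231  78  21 122] [ 688. -327.] [ 13. 210.] 2.0 27.8
scene z25 [282 253  29  14 179] [ 532. -233.] [33. 79.] 68.6 25.3
scene z25 [309 268  32  16 154] [ 509. -319.] [34. 77.] 75.1 25.3
scene z>50 [  167   147   254   118 10493] [647. -26.] [843. 307.] 90.0 91.0
scene z>50 [ 95 180  25  14 199] [508. 471.] [72. 46.] 4.8 62.2
scene z>50 [117 191  21  10  69] [511. 374.] [77. 20.] 1.2 52.9
side z25 [195 172  35  10 227] [519. 224.] [ 47. 139.] 83.5 25.3
side z25 [ 204  192   63   53 1974] [539. -37.] [160. 235.] 2.7 25.8
side z25 [236 276  27  11 190] [ 508. -320.] [32. 76.] 74.2 26.2
side z>50 [ 240  130  126  162 7188] [737. -30.] [126. 835.] 0.0 90.4
side z>50 [189 137  16   8  99] [505. 468.] [45. 69.] 81.7 61.2
side z>50 [240 238  19  37 461] [ 512. -295.] [50. 51.] 61.4 106.7
```

```bash
cat > c.py <<'E'
from h import *
for n,p,y in [('gauge',[535,-290,300],np.radians(75)),('plate',[555,-37,260],np.radians(90)),('tube',[530,220,200],np.radians(82))]:
    bot.move_to(p,down(y)); bot.dwell(.15); print(n,bot.read_state()['clock'],bot.read_state()['joint_positions'].round(2))
    c=cam('wrist'); cv2.imwrite(f'pics/w{n}.png',c['image']); np.savez(f'w{n}.npz',img=c['image'],w=cloud(c),T=c['T'],f=c['f'],c=[c['cx'],c['cy']])
ims=[cv2.imread(f'pics/w{n}.png') for n in ['gauge','plate','tube']]
cv2.imwrite('pics/m.png',cv2.resize(np.vstack([np.hstack(ims[:2]),np.hstack([ims[2],ims[2]*0])]),(800,600)))
for n,zl,zh in [('gauge',135,165),('gauge',17,35),('plate',18,31),('tube',18,31)]:
    w=np.load(f'w{n}.npz')['w']
    m=(w[...,2]>zl)&(w[...,2]<zh)&(w[...,0]<635)
    k,l,st,_=cv2.connectedComponentsWithStats(m.astype(np.uint8))
    for i in range(1,k):
        if st[i,4]>150:
            p=w[l==i]; r=cv2.minAreaRect(p[:,:2].astype(np.float32)); print(n,st[i],np.round(r[0],1),np.round(r[1],1),round(r[2],1),np.median(p[:,2]).round(1))
E
python3 c.py
```

```text
gauge 3.3417 [-0.56  0.39  1.2   0.    1.55 -1.87]
plate 4.55 [-0.13  0.28  1.43 -0.    1.43 -1.7 ]
tube 5.7833 [ 0.33  0.36  1.46 -0.    1.32 -1.1 ]
gauge [  332    44   162   145 15464] [543.9 -39.1] [160.1 231.1] 2.5 25.7
gauge [228 124  21  48 662] [ 511.2 -320.5] [31.8 75.2] 74.3 27.1
gauge [285 124  22  48 660] [ 534.9 -231.6] [32. 75.] 75.1 24.8
plate [ 410   88   59   99 2937] [523.3 221.5] [ 42.3 140.2] 82.4 25.6
plate [  176    94   164   115 16743] [543.9 -38.8] [160.  230.3] 2.4 25.6
plate [ 52 103  30  35 585] [ 494.3 -314.9] [33.7 41. ] 72.9 23.0
plate [116 121  30  56 920] [ 535.4 -230.9] [32.4 76.4] 74.5 24.7
plate [476 197  36  16 301] [628.3 328.1] [21.  48.7] 15.4 24.7
tube [501  88  11  61 259] [511.1 523.8] [16.3 71.7] 89.8 25.1
tube [426  97  31  19 172] [484.2 442.4] [17.  39.7] 0.6 30.3
tube [399 102  28  18 249] [484.3 408.4] [17.  30.4] 0.0 30.3
tube [ 246  107   33  109 3423] [523.7 221.6] [ 40.  139.6] 82.2 25.6
tube [445 115   8  25 151] [510.3 452.9] [ 3.2 29.2] 88.1 26.1
tube [    0   130   170   142 18151] [543.6 -38.9] [160.2 231.7] 2.4 25.5
tube [399 141  52  22 450] [536.2 425.3] [65.1 17.4] 89.8 30.3
tube [332 214  35  22 326] [627.7 329.5] [20.4 47.9] 17.2 24.2
```

View pics/m.png

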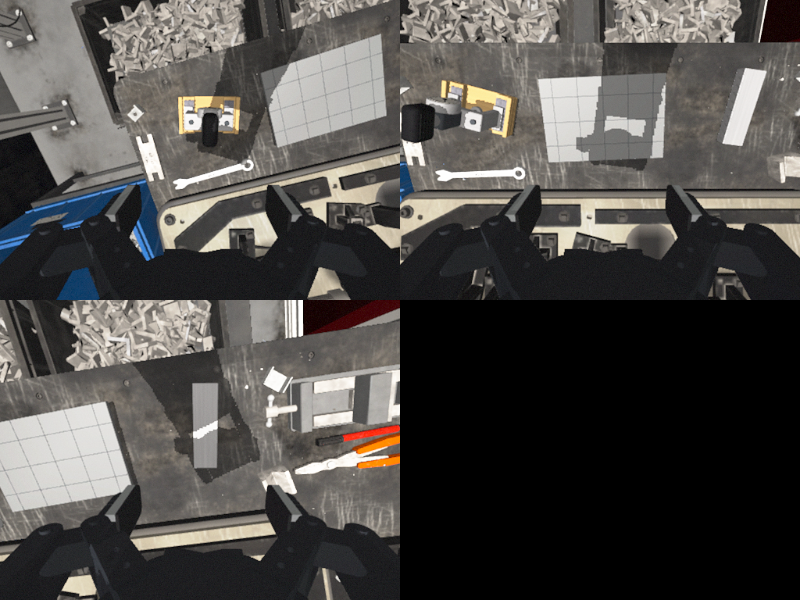

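The composite shows the gauge in its rest (210,125 in the top-left tile), the plate and the tube, all clear. The plate, tube and rest poses come out the same from every view. Next I'll get the handle's pose.

```bash
cat > d.py <<'E'
from h import *
a=np.radians(-14.9);X=np.array([np.cos(a),np.sin(a)]);Y=np.array([-X[1],X[0]]);o=np.array([523.,-276.])
for n in ['wgauge','wplate','scene0','side0']:
    w=np.load(n+'.npz')['w']
    L=np.stack([(w[...,:2]-o)@X,(w[...,:2]-o)@Y],-1)
    box=(abs(L)<90).all(-1)
    for zl,zh in [(120,175),(140,175),(60,105),(26,60)]:
        m=box&(w[...,2]>zl)&(w[...,2]<zh)
        if m.sum()>20:
            p=w[m]; q=L[m]; r=cv2.minAreaRect(p[:,:2].astype(np.float32))
            print(n,zl,m.sum(),'local x',np.percentile(q[:,0],[2,50,98]).round(1),'y',np.percentile(q[:,1],[2,50,98]).round(1),'z',np.percentile(p[:,2],[50,98]).round(1),[np.round(t,1) for t in r])
im=np.load('wgauge.npz')['img'];cv2.imwrite('pics/g.png',cv2.resize(im[100:220,200:340],None,fx=5,fy=5,interpolation=cv2.INTER_CUBIC))
E
python3 d.py
```

```text
wgauge 120 1068 local x [-22.3  -3.2  25.6] y [-15.7  -1.8  13.2] z [167.1 169.4] [array([ 525.2, -277.5]), array([34.2, 51.9]), np.float64(76.4)]
wgauge 140 838 local x [-19.2   2.3  26. ] y [-11.9  -1.7   9.5] z [167.6 169.5] [array([ 527. , -278.5]), array([22.9, 48.3]), np.float64(73.3)]
wgauge 60 855 local x [-21.5   3.5  18.9] y [-44.1 -16.3  41.1] z [86.5 96.2] [array([ 520.9, -276.3]), array([87.1, 41.9]), np.float64(73.7)]
wgauge 26 691 local x [-36.1  -8.5  35.4] y [-61.2 -34.4  61.3] z [30.6 50.5] [array([ 522.8, -275.9]), array([124. ,  74.8]), np.float64(75.0)]
wplate 120 2706 local x [-22.2  -2.1  24.8] y [-9.7  7.4 14.1] z [158.1 169.2] [array([ 525.7, -274.8]), array([33. , 51.5]), np.float64(75.0)]
wplate 140 1972 local x [-19.5   0.8  25.2] y [-9.1  7.1 11. ] z [164.9 169.3] [array([ 526.9, -276.7]), array([22.7, 48. ]), np.float64(74.5)]
wplate 60 1159 local x [-22.9   2.3  19. ] y [-5.8 27.  43.2] z [ 86.3 103.8] [array([ 525. , -262.9]), array([62.1, 42.2]), np.float64(72.0)]
wplate 26 1112 local x [-36.1  -7.1  32.8] y [-59.7  42.9  62.4] z [30.5 57.7] [array([ 
[... 517 characters left out ...]
[-37.6  -3.7  27.5] y [-60.6 -31.5  60.2] z [33.4 58.7] [array([ 520.3, -274.2]), array([125.7,  75.9]), np.float64(75.1)]
side0 120 290 local x [-24.   -1.8  23.1] y [-15.2  -9.1   7.4] z [154.2 169.8] [array([ 520. , -280.3]), array([26.6, 50.2]), np.float64(72.9)]
side0 140 201 local x [-20.9   1.   23.1] y [-12.9  -9.1   7.7] z [163.8 170. ] [array([ 523.6, -278.6]), array([21.3, 44.5]), np.float64(73.4)]
side0 60 214 local x [-19.2  -0.6  14.7] y [-45.1 -32.2  -9.9] z [ 86.5 103.9] [array([ 513.3, -299.7]), array([42.1, 41.6]), np.float64(79.9)]
side0 26 247 local x [-39.7  -1.4  30.6] y [-61.1 -45.   61.6] z [30.9 58.7] [array([ 520. , -274.6]), array([125.3,  74.7]), np.float64(74.3)]
```

View pics/g.png

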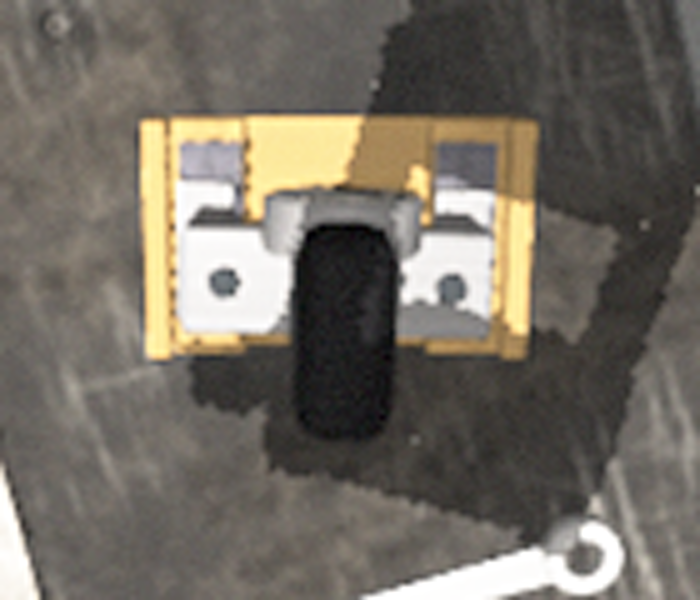

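The crop shows the gauge seated square in the rest, with its dial on the robot side and the handle centre at about (345,335). The handle is at (526.5, -277.5), closing direction about 74.5°. I'll place the tube now.

```bash
cat >> h.py <<'E'
PC=np.array([543.8,-38.9]); PA=np.radians(2.45)
def plate(x,y): return PC+R.from_euler('z',PA).as_matrix()[:2,:2]@[x,y]
def st(t=''):
    s=bot.read_state();print(t,round(s['clock'],2),s['ee_pos'].round(1),'F',s['ft_force'].round(1),'w',round(s['grip_width'],1),'gf',round(s['grip_force'],1))
E
cat > e.py <<'E'
from h import *
q=down(np.radians(82.3)); t=[523.6,221.6]
bot.move_gripper(65,60); bot.move_to([*t,60],q); bot.servo_line([*t,22],speed=60); st('at')
bot.move_gripper(30,60); st('grip')
bot.servo_line([*t,90]); st('up')
q=down(np.pi/2+PA); g=plate(0,52)
bot.move_to([*g,90],q); bot.servo_line([*g,55],speed=100); bot.dwell(.2); st('over')
r=bot.servo_line([*g,44],speed=15,until_force=5); st(r)
bot.move_gripper(65); st('rel')
bot.servo_line([*g,110],speed=200)
bot.move_to([*(plate(20,20)),260],down(np.pi/2)); bot.dwell(.1); st()
c=cam('wrist'); w=cloud(c); cv2.imwrite('pics/p1.png',c['image'])
m=(w[...,2]>42)&(w[...,2]<60)&(w[...,0]<635)
k,l,s,_=cv2.connectedComponentsWithStats(m.astype(np.uint8))
for i in range(1,k):
    if s[i,4]>150: p=w[l==i]; print(s[i],cv2.minAreaRect(p[:,:2].astype(np.float32)),np.median(p[:,2]),np.percentile(p[:,2],[2,98]))
print('want',g)
E
python3 e.py
```

```text
at 7.58 [523.8 221.7  22.2] F [ 0.2 -0.7  0. ] w 65.2 gf 0.0
grip 8.01 [523.6 221.6  22.1] F [ 0.2 -0.  -1.1] w 30.2 gf 0.0
up 8.61 [523.2 221.5  89.3] F [-1.1 -0.2  0.2] w 30.0 gf 0.0
over 10.16 [541.9  13.1  55.7] F [0.6 0.1 0.5] w 29.9 gf 0.0
False 11.04 [541.6  13.1  44.1] F [0.3 0.5 0.2] w 30.0 gf 0.0
rel 11.47 [541.6  13.1  44. ] F [-0.1 -0.   0.1] w 65.2 gf 0.0
 12.72 [562.4 -17.9 258. ] F [-0.2  1.1  0.3] w 65.0 gf 0.0
[ 93 137  13  24 171] ((537.6741943359375, -236.80543518066406), (30.718400955200195, 10.339956283569336), 3.285217761993408) 51.27483954388987 [42.42820767 59.49387143]
want [541.57712809  13.05246713]
```

View pics/p1.png

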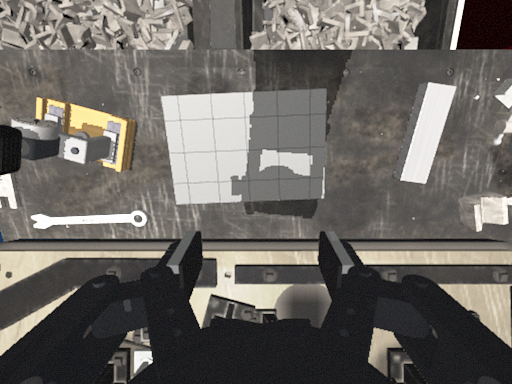

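Nothing was gripped: the tube still lies at (428,133) in this view and the plate is bare. I'll check where the fingertips really are and whether the tube has moved.

```bash
cat > f.py <<'E'
from h import *
s=bot.read_state(); print('tip_reach',bot.tip_reach, rot(s['tool_rot']).round(2).tolist())
c=cam('wrist'); w=cloud(c); print('mount',np.round(c['mount'],2).tolist())
m=(w[...,2]>18)&(w[...,2]<31)&(w[...,0]<635)&(w[...,1]>150)&(w[...,1]<290)
p=w[m]; print(m.sum(),cv2.minAreaRect(p[:,:2].astype(np.float32)),np.median(p[:,2]))
L=(w-s['ee_pos'])@rot(s['tool_rot'])
m=(c['depth']>0)&(c['depth']<230); q=L[m]
for sgn in (1,-1):
    k=q[q[:,1]*sgn>0]; 
    for zz in range(-70,40,10):
        b=k[(k[:,2]>zz)&(k[:,2]<=zz+10)]
        if len(b): print(sgn,zz,len(b),'x',b[:,0].min().round(),b[:,0].max().round(),'y',b[:,1].min().round(),b[:,1].max().round())
E
python3 f.py
```

```text
tip_reach 19.0 [[-1.0, -0.0, -0.0], [-0.0, 1.0, 0.0], [0.0, 0.0, -1.0]]
mount [[-0.0, -0.96, -0.28, 72.53], [1.0, -0.0, 0.0, -0.79], [-0.0, -0.28, 0.96, -163.86], [0.0, 0.0, 0.0, 1.0]]
2964 ((523.2230834960938, 221.43890380859375), (41.37310028076172, 140.11668395996094), 82.4802017211914) 25.54880497185627
1 -70 476 x -10.0 13.0 y 31.0 51.0
1 -60 524 x -11.0 12.0 y 31.0 45.0
1 -50 435 x -11.0 12.0 y 31.0 45.0
1 -40 296 x -11.0 12.0 y 31.0 45.0
1 -30 36 x -9.0 10.0 y 31.0 37.0
-1 -70 475 x -8.0 13.0 y -54.0 -33.0
-1 -60 526 x -11.0 12.0 y -47.0 -33.0
-1 -50 429 x -11.0 12.0 y -47.0 -33.0
-1 -40 303 x -11.0 12.0 y -47.0 -33.0
-1 -30 33 x -9.0 10.0 y -39.0 -33.0
```

The depth puts the fingertips about 28 mm *behind* the reported TCP, not about 11 mm ahead of it. That explains the miss: the tips passed roughly 50 mm above the table. I'll measure tip position against opening, then confirm by touching the plate lightly.

```bash
cat > g.py <<'E'
from h import *
def tip(o):
    bot.move_gripper(o,40); s=bot.read_state(); c=cam('wrist'); L=(cloud(c)-s['ee_pos'])@rot(s['tool_rot'])
    m=(c['depth']>0)&(c['depth']<230)&(abs(L[...,0])<20); q=L[m]; q=q[abs(q[:,1])<o/2+8]
    print(o,round(s['grip_width'],1),'tip z',np.percentile(q[:,2],[95,99,100]).round(1),'y',q[:,1].min().round(1),q[:,1].max().round(1))
tip(40); tip(22)
g=plate(0,-55); bot.move_to([*g,70],down(np.pi/2+PA)); bot.dwell(.2); st()
r=bot.servo_line([*g,-35],speed=35,until_force=4); st(r); bot.servo_line([*g,60],speed=200)
E
python3 g.py
```

```text
40 40.0 tip z [-45.1 -29.8 -22.2] y -28.0 28.0
22 22.1 tip z [-44.8 -29.5 -23. ] y -19.0 19.0
 14.64 [547.  -93.5  71.4] F [-0.2  1.2  0.4] w 21.9 gf 0.0
True 16.44 [546.1 -93.9   4.2] F [-4.1  0.   8.7] w 22.1 gf 4.7
```

The touch happened at a reported z of 4.2 on the 25 mm plate, so the true grasp point is 40 mm short of the reported TCP. I'll correct z by -40 in a helper and redo the tube.

```bash
cat >> h.py <<'E'
D=40.  # reported TCP lies 40 mm beyond the true grasp point
def P(xy,z): return [xy[0],xy[1],z-D]
E
cat > e.py <<'E'
from h import *
q=down(np.radians(82.4)); t=[523.4,221.5]
bot.move_gripper(65,60); bot.servo_line(P(bot.read_state()['ee_pos'][:2],130),speed=200); bot.move_to(P(t,60),q); r=bot.servo_line(P(t,23),speed=60,until_force=12); st(('at',r))
bot.move_gripper(30,60); st('grip')
s=bot.read_state()
assert s['grip_width']>36
bot.servo_line(P(t,90)); st('up')
q=down(np.pi/2+PA); g=plate(0,52)
bot.move_to(P(g,90),q); bot.servo_line(P(g,54),speed=100); bot.dwell(.15); st('over')
r=bot.servo_line(P(g,44),speed=18,until_force=4); st(r)
bot.move_gripper(60); st('rel')
bot.servo_line(P(g,110),speed=200)
bot.move_to(P(plate(20,20),300),down(np.pi/2)); bot.dwell(.1); st()
c=cam('wrist'); w=cloud(c); cv2.imwrite('pics/p2.png',c['image'])
m=(w[...,2]>42)&(w[...,2]<60)&(w[...,0]<635)
k,l,s,_=cv2.connectedComponentsWithStats(m.astype(np.uint8))
for i in range(1,k):
    if s[i,4]>150: p=w[l==i]; print(s[i],cv2.minAreaRect(p[:,:2].astype(np.float32)),np.median(p[:,2]),np.percentile(p[:,2],[2,98]))
print('want',g)
E
python3 e.py
```

```text
('at', False) 19.66 [523.6 221.6 -16.8] F [ 1.2 -0.7 -0.1] w 64.9 gf 0.0
grip 20.01 [523.9 221.8 -16.2] F [-0.8  0.9  5.9] w 38.8 gf 62.1
up 20.61 [522.9 221.3  49.1] F [-0.1 -0.2 -4.1] w 39.0 gf 61.0
over 22.12 [542.   13.2  14.7] F [ 0.5 -0.4 -3. ] w 38.6 gf 60.9
True 22.52 [541.7  13.    8.8] F [-1.5 -0.7  7.3] w 38.9 gf 62.2
rel 22.86 [541.2  13.1   7.9] F [ 0.5 -0.5  0.9] w 59.8 gf 0.0
 24.21 [562.4 -17.8 257.8] F [ 0.5  0.6 -0.4] w 59.8 gf 0.0
[ 266   96   31  104 2996] ((541.063720703125, 11.513313293457031), (139.87399291992188, 39.75390625), 2.307497262954712) 50.55481112611096 [48.9370221  52.12686027]
[ 93 137  13  24 172] ((537.716552734375, -236.3992462158203), (30.538482666015625, 9.433424949645996), 1.9944466352462769) 51.678466107199625 [42.39171268 59.61408731]
want [541.57712809  13.05246713]
```

View pics/p2.png

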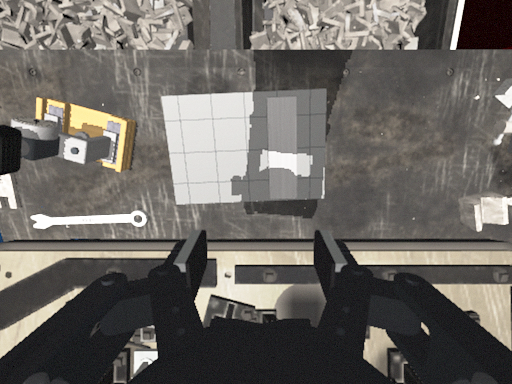

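The tube lies flat on the plate at (283,148), z 50.5, aligned with it. Now I'll take the gauge to a bare spot to check its zero.

```bash
cat > i.py <<'E'
from h import *
q=down(np.radians(74.5)); t=[526.3,-277.3]
bot.move_gripper(50,100); bot.move_to(P(t,195),q); r=bot.servo_line(P(t,153),speed=80,until_force=12); st(('at',r))
assert not r
bot.move_gripper(15,100); st('grip'); assert bot.read_state()['grip_width']>18
bot.servo_line(P(t,215),speed=100); st('up')
q=down(np.pi/2+PA); g=plate(0,-57)
bot.move_to(P(g,190),q); bot.servo_line(P(g,164),speed=100); bot.dwell(.15); st('over')
r=bot.servo_line(P(g,150),speed=15,until_force=6); st(('down',r))
bot.dwell(.2); bot.move_gripper(34); bot.dwell(.4); st('rel')
c=cam('scene'); cv2.imwrite('z0.png',c['image'])
w=cloud(c); uv=(c['T'][:3,:3].T@(np.array([*g,90])-c['T'][:3,3])); u,v=(uv[:2]/uv[2]*c['f']+[c['cx'],c['cy']]).astype(int); print(u,v)
cv2.imwrite('pics/z0.png',cv2.resize(c['image'][v-55:v+55,u-60:u+60],None,fx=5,fy=5,interpolation=cv2.INTER_CUBIC))
E
python3 i.py
```

```text
('at', False) 26.29 [ 526.4 -277.4  113.1] F [-0.4 -1.   0.6] w 49.9 gf 0.0
grip 26.66 [ 526.5 -277.3  113.7] F [-1.8  2.1  5.3] w 21.2 gf 98.3
up 27.43 [ 526.  -277.1  174.1] F [ 0.   0.1 -6.3] w 21.0 gf 97.7
over 28.75 [546.6 -96.2 124.7] F [ 0.2  0.2 -5.1] w 20.6 gf 97.9
('down', True) 29.33 [546.4 -95.6 116.7] F [-0.8  2.2  4.2] w 20.8 gf 99.3
rel 30.22 [545.7 -95.6 115.6] F [-0.5 -0.1  0.1] w 33.7 gf 0.0
255 218
```

View pics/z0.png

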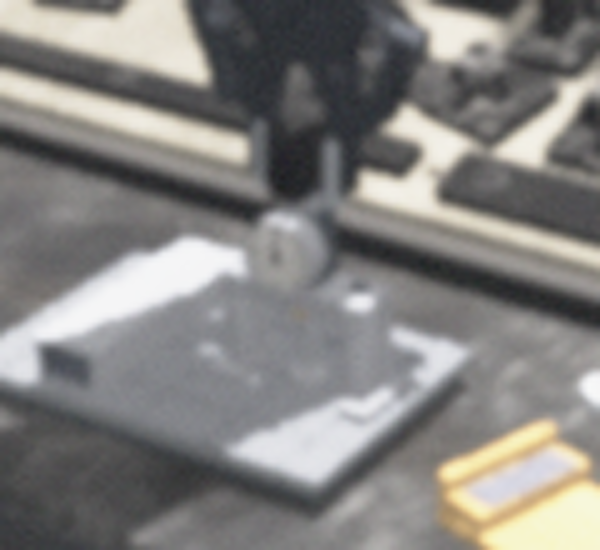

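The gauge stands upright and free on the bare plate, with its dial at (285,250) and the needle straight up. Next I'll regrip and lower it astride the tube.

```bash
cat > j.py <<'E'
from h import *
g=np.array([541.3,12.3]); p=bot.read_state()['ee_pos'][:2]
bot.move_gripper(15,100); st('grip'); assert bot.read_state()['grip_width']>18
bot.servo_line(P(p,205),speed=90); bot.servo_line(P(g,205),speed=110); bot.servo_line(P(g,188),speed=80); bot.servo_line(P(g,163),speed=40); bot.dwell(.15); st('over')
r=bot.servo_line(P(g,151),speed=12,until_force=6); st(('down',r))
bot.dwell(.2); bot.move_gripper(40); bot.dwell(.1); st('rel')
bot.servo_line(P(g,230),speed=120); bot.move_to(P(plate(-20,40),340),down(np.pi/2)); bot.dwell(.1)
n=[]
for k in ['scene','wrist']:
    c=cam(k); 
    uv=(c['T'][:3,:3].T@(np.array([*g,90])-c['T'][:3,3])); u,v=(uv[:2]/uv[2]*c['f']+[c['cx'],c['cy']]).astype(int); print(u,v)
    v=max(v,60);n.append(cv2.resize(c['image'][v-60:v+60,max(u-50,0):max(u-50,0)+100],(400,480),interpolation=cv2.INTER_CUBIC))
    w=cloud(c); m=(w[...,2]>150)&(w[...,2]<178)&(np.linalg.norm(w[...,:2]-g,axis=-1)<45); q=w[m]
    print(k,m.sum(),cv2.minAreaRect(q[:,:2].astype(np.float32)),np.percentile(q[:,2],95))
cv2.imwrite('pics/f.png',np.hstack(n)); st()
E
python3 j.py
```

```text
grip 30.52 [545.8 -95.6 115.9] F [-0.4  1.1  3.9] w 20.6 gf 98.6
over 33.64 [541.3  12.3 123.2] F [-0.7  0.1 -3.4] w 20.9 gf 97.9
('down', True) 34.29 [541.3  12.3 115.8] F [-0.3 -0.4  6. ] w 20.8 gf 99.1
rel 34.92 [540.7  12.4 114.9] F [0.3 0.8 0.7] w 39.9 gf 0.0
222 208
scene 169 ((539.7435302734375, 9.668476104736328), (23.636611938476562, 49.07173156738281), 88.53018951416016) 174.44495178981037
268 179
wrist 814 ((541.6331787109375, 11.10518741607666), (46.789878845214844, 23.040311813354492), 2.140538215637207) 172.33720548487506
 36.42 [5.219e+02 3.000e-01 2.985e+02] F [-0.3 -0.1 -0.5] w 40.3 gf 0.0
```

View pics/f.png

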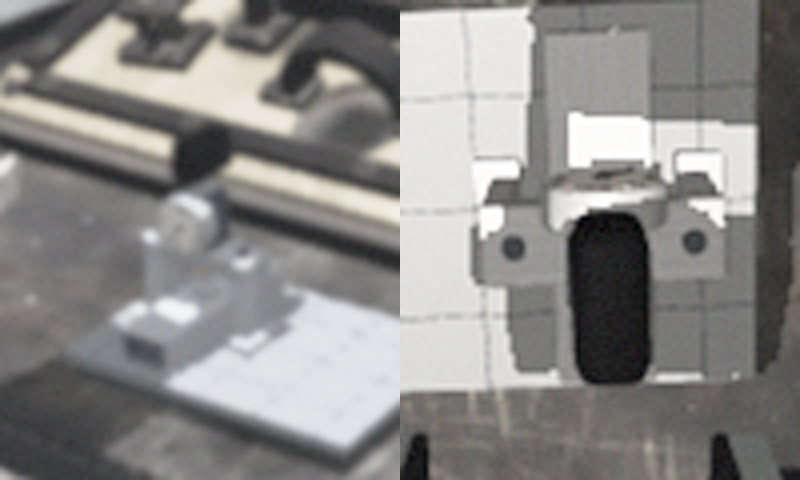

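The gauge stands upright astride the middle of the tube. Both feet are on the plate at (500,170) and (700,165) in the right tile, and the handle top is at z ≈ 171, as expected with the soles on the plate. Handing in.

```bash
python3 -c "
from rig import bot
print(bot.finish_job())"
```

```text
the job is handed in; nothing more can be done
None
```

The job is handed in at about 36 s: the tube lies flat on the plate and the gauge, its zero checked on bare plate with the needle straight up, stands astride the middle of the tube. The first tube grasp closed on air because the reported tool point lies 40 mm beyond the real one, so I measured that with a light touch on the plate and corrected for it; I didn't read the final dial figure.

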